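# Lock the bag arm onto the green ball post of the fruit counter

### The job

Fit the carrier-bag arm to the steel ball on the green base: first raise its red lever well up, set the coupler head down over that ball until it sits flat on the green base, then press the red lever fully down to lock it and let go. The post with the blue base belongs to the neighbouring stall.

Things in the scene. Friction and masses are not known exactly. Their poses are not given: they have to be found in the camera images.
- coupler: Loose grey aluminium bag arm, 0.8 kg, flat on the counter. Square head 56 x 56 mm, 52 high plus low dome to 61; socket mouth below 48 mm square, narrowing to 41. Origin: socket axis at the flat underside, z up. Grip the head across its y (56 mm); it balances near there. Neck 24 wide, 24 high, then a hook, run along -x to -156 mm; lever lugs at x -26 to -46, to 58 high. Seats at any yaw.
- lever (a joint): Red lever's angle: 0 = fully down (locked), level over the neck; grows as it is raised, stop at 1.1 rad. Stiff hinge (0.06 N m), stays where left; starts at 0 to 0.15. Hinge axis along the coupler's y through its (x, z) = (-34, 50) mm. While it is down, a latch tongue under it juts into the socket, in the ball's way.
- lever_knob (a point): Centre of the red ball knob (24 mm in diameter) at the lever's free end, 85 mm from the hinge; pinched along the coupler's y, it swivels between the fingers as it is led along its arc. Lever down, it lies at the coupler's (-119, 0, 50) mm. Hinge to knob is a red bar 12 mm wide, 10 mm thick.
- green_ball (a point): Centre of the 36 mm steel ball on the fixed post with the green base, on a 16 mm stem. Base: disc 130 mm in diameter, 30 mm high, on the counter. The ball centre is 26 mm above the disc's flat top, on which the coupler's underside rests when seated (56 mm above the counter). A like post with a blue base stands at least 200 mm to one side.
Things that resemble listed ones, but are neither listed nor needed, are in the scene too. Several things have the shape of the coupler; the one meant has the colours described above. What is meant by the part that bears green_ball is not yellow, and is the larger of those in its own colour.

How it is judged (in metres and radians):
On the way, in this order (a step that is already met when the one before it is completed fails the run):
1. the red lever is raised (value of joint lever above 0.6 rad), for 0.2 s.
2. the coupler sits over the green post's ball, flat on its base, with the lever still up (value of joint lever above 0.35 rad and horizontal distance between coupler and green_ball below 0.012 m and z of coupler in the frame of green_ball below -0.018 m and angle between coupler's own z axis and vertical below 0.17 rad), for 0.2 s.
At the end, for the whole second after the job is handed in: The coupler's socket is over the green post's ball (axis within 12 mm of the ball centre), seated on the green base (underside within 8 mm of it, level within 10 degrees), the red lever is down within 10 degrees, and the arm is at rest and released (value of joint lever below 0.17 rad and horizontal distance between coupler and green_ball below 0.012 m and z of coupler in the frame of green_ball below -0.018 m and angle between coupler's own z axis and vertical below 0.17 rad and linear speed of coupler below 0.02 m/s); the robot touches nothing.
It also fails if it takes over 67 s, if anything falls off the work surface, if the arm or the gripper's body presses on something with over 40 N, if the wrist force passes 120 N, or if a joint passes its speed limit or range.

### The arm

A 6-joint arm with a two-finger parallel gripper is mounted at the origin on the work surface. World frame = base frame: x ahead of the robot, y to its left, z up, the work surface at z = 0. Lengths are in mm, angles in degrees, forces in N, time in s.
With the tool pointing down it reaches from about 300 to 850 mm from the base axis. Payload 4.2 kg.
Tool frame: the origin (TCP) lies at the very end of the fingers, on their centre line; the grasp point (between the pads) lies 19 mm behind it (env.grasp_offset is the distance from the TCP to the grasp point, in mm); z points along the fingers, y is the line along which they close (so a half turn about z gives the same grasp; the last joint's range is limited). The gripper opens to 91 mm and grips with 3 to 60 N. Pads are 32 mm wide; open, the fingers measure 118 mm over their backs; the gripper's body (76 mm by 178 mm) begins 60 mm behind the grasp point.
Start: joints at [69.385, 18.312, 89.639, -0, 72.044, -1.146], TCP at [191.65, 542.138, 213.976] pointing down, gripper open.
Joint ranges: [-177.97, 177.97], [-48.28, 115.42], [12.27, 149.76], [-77.06, 257.06], [2.81, 150.46], [-146.56, 146.56]. Speed limits (degrees/s): [147.25, 147.25, 180, 180, 180, 180].

### API

Orientations are given as [roll, pitch, yaw] about the fixed x, y, z axes, in that order (R = Rz(yaw) Ry(pitch) Rx(roll)).
In Python, from workcell import env gives the robot as it stands. The module is installed in compiled form; this text tells all that it offers.
- The arm moves only by the tool send_rows, never from a script. Its argument "motion" is a list of rows, each an object of numbers: "tx", "ty", "tz": the shift along the tool's x, y, z in units of 500 mm (1.0 is 500 mm); "rx", "ry", "rz": the turn, a rotation vector about the tool's x, y, z in units of 30 degrees (1.0 is 30 degrees); "gripper": the closure, from -1 (fully open) to 1 (shut). In form: [{"tx": .., "ty": .., "tz": .., "rx": .., "ry": .., "rz": .., "gripper": ..}, ...]. A call has 1 to 12 rows; each row shifts and turns the commanded pose from where the row before left it, along the tool's axes as they then stand; what a row does not reach is not made up. A row lasts 1/8 s, in which the tool goes at most 62.5 mm and 10.7 degrees, less where a joint would pass 70% of its speed; a pose out of reach is approached as far as the arm can. A call with a number of a shift or a turn outside -1 to 1 is refused whole. A call with a gripper value outside its range is refused whole. The fingers move at their own pace and stop on an object; "grip_force" is the grip in N (left out, the last holds). Time passes only in rows, so rows that do not move let the fingers close. It gives the time, the measured TCP pose, the force, the opening and the grip force at its end, in the units of the state.
- env.state(): the state, without advancing time (a new reading comes with each control period).
- env.grab_frame(name): name is "scene" or "top" or "wrist"; returns a dict with "frame" (400x640x3 uint8, red, green, blue), "vertical_fov" (degrees; the focal length in pixels is half the picture's height over the tangent of half this angle, whatever the lens; pixels are square), "cx", "cy" (the principal point, pixels), "rvec" (rotation vector, rad) and "tvec" (3), from world to camera coordinates, as OpenCV has them; the wrist camera has in their place "T_tool_cam" (4x4, takes a point from camera to tool coordinates, whose origin is the TCP and whose axes are the flange's). Camera axes: x right, y down, z forward; pixel columns grow to the right and rows downward; lengths in mm; the calibration is good to about 2 mm. A picture is of the moment at which its call begins: read the wrist's pose just before it. There is no depth.
- env.job_done(): hands the job in; it is judged then, once.
The state is a dict: "time_s": time; "qpos": joint angles; "qvel": joint speeds; "effort": joint torques, N m; "ee_pos": TCP position; "ee_rot": TCP orientation; "force": force on the tool from outside, world axes, zero at the start; "torque": the same for the moment, N m; "gripper_width": finger opening in mm; "gripper_force": force on a finger pad.
Only numpy, scipy, OpenCV 4.12 (cv2) and the standard library are available. Lean on these libraries where they do the work, as an engineer would, in place of code of your own. Each camera call takes 0.05 s, during which the arm holds its last target. There are 200 camera calls.

## Working session

There is one attempt and no reset: what is moved stays moved. The work goes in short steps, Python scripts to look and compute and a tool call to move; the robot and the scene stay as the last step left them, time stands still between calls to the robot, and variables do not carry over. Pictures are saved under pics/ and viewed, at most 13 in all, crops included, and the job is handed in when it is done.

Besides the shell and the picture viewer there is one more tool, called after "Emit:" as a command line: name --argument value ..., lists and objects as JSON in quotes. send_rows: Moves the arm, as the interface text tells. Shifts and turns lie within -1 to 1; 1 stands for 500 mm of shift or 30 degrees of turn. Its arguments: {"type":"object","properties":{"motion":{"type":"array"},"grip_force":{"type":"number"}},"required":["motion"]}

```bash
mkdir -p pics; ls; cat > h.py <<'E'
import numpy as np,cv2
from workcell import env
def cam(name):
    s=env.state(); d=env.grab_frame(name)
    f=200/np.tan(np.radians(d["vertical_fov"])/2)
    K=np.array([[f,0,d["cx"]],[0,f,d["cy"]],[0,0,1.]])
    if "T_tool_cam" in d:
        from scipy.spatial.transform import Rotation as R
        T=np.eye(4);T[:3,:3]=R.from_euler('xyz',s["ee_rot"],degrees=True).as_matrix();T[:3,3]=s["ee_pos"]
        T=T@np.array(d["T_tool_cam"]); Rwc=T[:3,:3];c=T[:3,3]
    else:
        Rm=cv2.Rodrigues(np.array(d["rvec"],float))[0];Rwc=Rm.T;c=-Rm.T@np.array(d["tvec"]).ravel()
    return d["frame"],K,Rwc,c
def ray(K,Rwc,c,u,v,z):
    r=Rwc@np.linalg.inv(K)@np.array([u,v,1.]); return c+r*(z-c[2])/r[2]
def proj(K,Rwc,c,p):
    q=K@(Rwc.T@(np.array(p)-c)); return q[:2]/q[2]
def save(n,img,s=1):
    cv2.imwrite("pics/"+n,cv2.resize(img[:,:,::-1],None,fx=s,fy=s,interpolation=cv2.INTER_CUBIC))
E
python3 - <<'E'
from h import *
for n in("top","scene"):
    f,K,R,c=cam(n);save(n+"1.png",f,1.25);print(n,c,K[0,0]);np.savez(n+".npz",f=f,K=K,R=R,c=c)
print(env.state())
E
```

```text
pics
top [ 417.20998235    4.44996853 1290.35826923] 486.1897581808459
scene [ 946.34707841  464.15113765 1053.47209725] 512.0137886227806
{'time_s': 0.1, 'qpos': array([ 6.93849602e+01,  1.83483008e+01,  8.96989561e+01,  9.38612000e-04,
        7.20450915e+01, -1.14703997e+00]), 'qvel': array([-0.02931   , -0.02163821, -0.26203462,  0.0082469 ,  0.08426339,
       -0.04644813]), 'effort': array([ 2.08845355e-03, -4.13331199e+01, -2.32509130e+01,  7.31201191e-02,
        4.22121864e-02, -7.91343200e-05]), 'ee_pos': array([191.48118288, 541.69889708, 213.20424588]), 'ee_rot': array([-1.79907688e+02, -2.74091244e-03,  1.60531708e+02]), 'force': array([ 0.07634911, -0.01605976,  0.58082711]), 'torque': array([ 0.0212526 , -0.01184885,  0.00524954]), 'gripper_force': 0.0, 'gripper_width': 91.45679304431573}
```

View pics/top1.png

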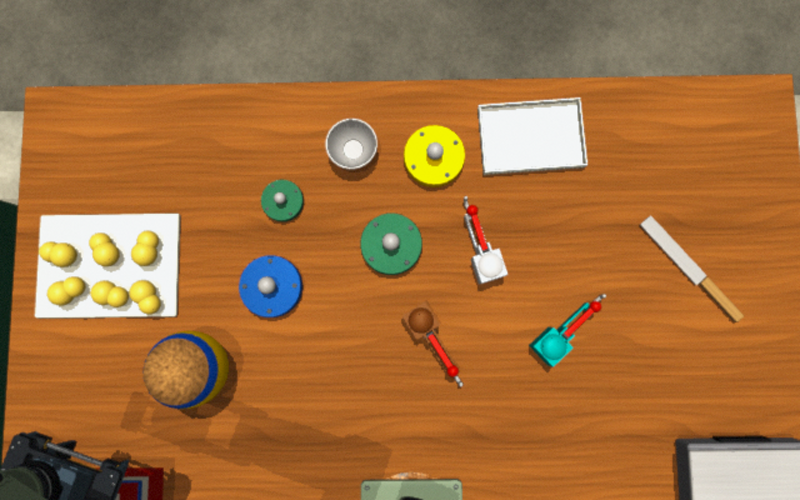

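View pics/scene1.png

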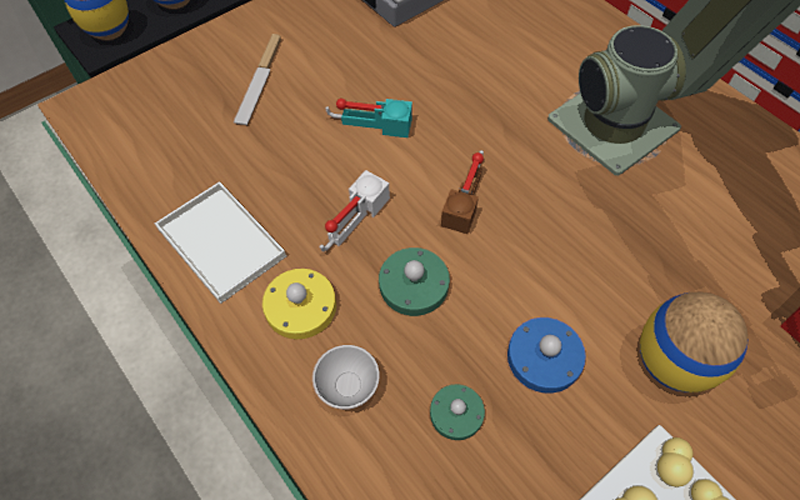

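Couplers in top view: grey (489,264), brown (421,320), teal (552,346); the grey aluminium one with the red lever is meant. Green bases: large (391,243), small (282,200); the larger one is meant. Measure, and confirm in a crop.

```bash
python3 - <<'E'
from h import *
def cc(m):
    n,l,s,ce=cv2.connectedComponentsWithStats(m.astype(np.uint8)); return [(s[i,4],ce[i],l==i) for i in range(1,n) if s[i,4]>15]
def near(m,p):
    return min(cc(m),key=lambda a:np.hypot(*(a[1]-p)))
V={n:np.load(n+".npz") for n in("top","scene")}
P={"top":dict(lever=(385,188),base=(313,195),head=(391,211)),"scene":dict(lever=(278,165),base=(331,226),head=(296,150))}
res={}
for n in V:
    d=V[n];f=d["f"].astype(int);r,g,b=f[...,0],f[...,1],f[...,2];K,R,c=d["K"],d["R"],d["c"]
    red=(r>120)&(g<60)&(b<60)
    a,ce,m=near(red,P[n]["lever"])
    # knob: open with disc
    k=cv2.morphologyEx(m.astype(np.uint8),cv2.MORPH_OPEN,cv2.getStructuringElement(cv2.MORPH_ELLIPSE,(7,7)))
    kb=max(cc(k>0),key=lambda t:t[0]); print(n,"lever",a,ce,"knob",kb[:2],ray(K,R,c,*kb[1],52))
    gr=(g>r+25)&(g>b+10)
    a,ce,m=near(gr,P[n]["base"]); h=cv2.convexHull(np.argwhere(m)[:,::-1].astype(np.int32)); e=cv2.fitEllipse(h)
    print(" base",a,e,ray(K,R,c,*e[0],28))
    grey=(abs(r-g)<18)&(abs(g-b)<22)&(r>110)
    x,y=map(int,e[0]);w=np.zeros_like(grey);w[y-25:y+25,x-25:x+25]=1
    for a,ce,m in cc(grey&w): print(" ball",a,ce,ray(K,R,c,*ce,56))
    w[:]=0;x,y=P[n]["head"];w[y-60:y+45,x-45:x+45]=1
    wh=grey&w&(r>140)
    a,ce,m=max(cc(wh),key=lambda t:t[0]);k=cv2.morphologyEx(m.astype(np.uint8),cv2.MORPH_OPEN,np.ones((11,11)));
    kb=max(cc(k>0),key=lambda t:t[0]);print(" head",kb[:2],ray(K,R,c,*kb[1],52),cv2.minAreaRect(np.argwhere(kb[2])[:,::-1].astype(np.int32)))
f=V["top"]["f"];save("crop.png",f[90:240,270:430],4)
E
```

```text
top lever 195 [381.04102564 179.74358974] knob (np.int32(64), array([377.390625, 168.3125  ])) [ 649.70319661 -136.52817926   52.        ]
 base 1679 ((312.58538818359375, 194.70263671875), (48.44011306762695, 48.53515625), 15.966352462768555) [586.60026315  32.14265147  28.        ]
 ball 129 [312.11627907 192.45736434] [588.66605077  32.66460088  56.        ]
 head (np.int32(450), array([391.53111111, 212.04222222])) [ 535.80406165 -169.48777226   52.        ] ((391.5, 212.0), (22.0, 21.0), 90.0)Traceback (most recent call last):
  File "<stdin>", line 15, in <module>
ValueError: max() iterable argument is empty
```

```bash
python3 - <<'E'
from h import *
f=np.load("top.npz")["f"];save("crop.png",f[90:240,270:430],4)
d=env.grab_frame("wrist");print(np.round(d["T_tool_cam"],3),d["vertical_fov"])
E
```

```text
[[  -0.      -0.955   -0.296   83.517]
 [   1.      -0.      -0.      -1.33 ]
 [   0.      -0.296    0.955 -170.117]
 [   0.       0.       0.       1.   ]] 63.63486826540711
```

View pics/crop.png

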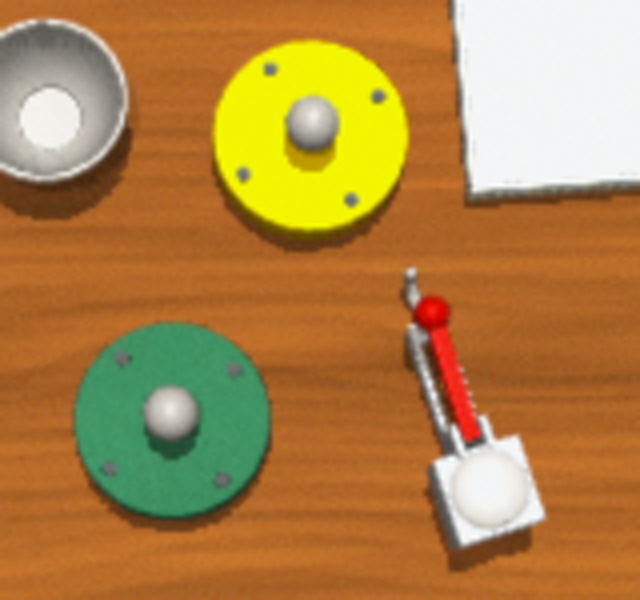

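The crop shows the grey coupler, with its knob at (432,312) and head at (490,488), and the large green base with its ball at (170,413). These are the right parts. I'll raise, turn and go above them.

Emit:
send_rows --motion '[{"tz":-0.06,"rz":-0.297,"gripper":-1},{"tz":-0.06,"rz":-0.297},{"tz":-0.06,"rz":-0.297},{"tz":-0.06,"rz":-0.297},{"tx":-0.0253,"ty":-0.0966},{"tx":-0.0253,"ty":-0.0966},{"tx":-0.0253,"ty":-0.0966},{"tx":-0.0253,"ty":-0.0966},{"tx":-0.0253,"ty":-0.0966},{"tx":-0.0253,"ty":-0.0966},{"tx":-0.0253,"ty":-0.0966},{"tx":-0.0253,"ty":-0.0966}]'

```text
invalid input at $.motion[0]: expected keys tx, ty, tz, rx, ry, rz, gripper
```

Emit:
send_rows --motion '[{"tx":-0.0253,"ty":-0.0966},{"tx":-0.0253,"ty":-0.0966},{"tx":-0.0253,"ty":-0.0966},{"tx":-0.0253,"ty":-0.0966},{"tx":-0.0253,"ty":-0.0966},{"tx":-0.0253,"ty":-0.0966},{"tx":-0.0253,"ty":-0.0966},{"tx":-0.0253,"ty":-0.0966},{"tz":0.06},{"tz":0.06},{"tz":0.06},{"tz":0}]'

```text
invalid input at $.motion[0]: expected keys tx, ty, tz, rx, ry, rz, gripper
```

```bash
python3 - <<'E'
from h import *
f,K,R,c=cam("wrist");np.savez("w1.npz",f=f,K=K,R=R,c=c);save("w1.png",f,1.25)
s=env.state();print(s["time_s"],s["ee_pos"],s["ee_rot"],s["force"])
E
```

```text
0.2 [191.54331765 541.86017008 213.45394019] [-1.79940812e+02 -8.64587741e-04  1.60533196e+02] [ 0.40126993 -0.40679332 -0.01635208]
```

View pics/w1.png

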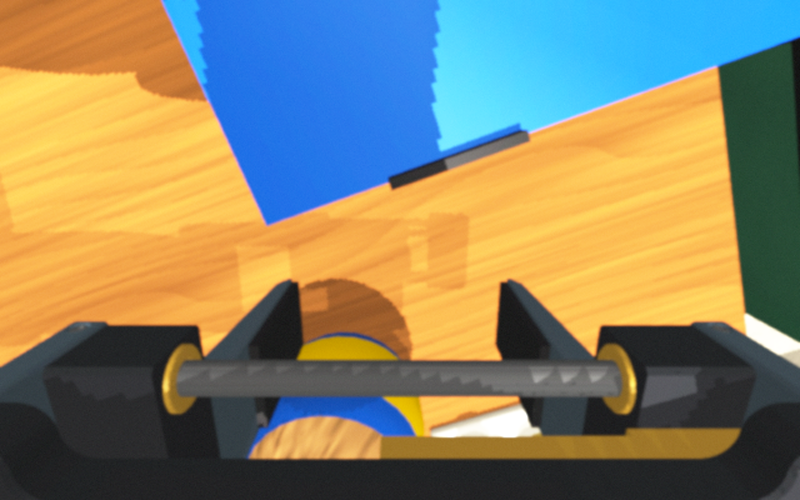

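Emit:
send_rows --motion '[{"tx":0,"ty":0,"tz":-0.06,"rx":0,"ry":0,"rz":-0.297,"gripper":-1},{"tx":0,"ty":0,"tz":-0.06,"rx":0,"ry":0,"rz":-0.297,"gripper":-1},{"tx":0,"ty":0,"tz":-0.06,"rx":0,"ry":0,"rz":-0.297,"gripper":-1},{"tx":0,"ty":0,"tz":-0.06,"rx":0,"ry":0,"rz":-0.297,"gripper":-1},{"tx":-0.0304,"ty":-0.0974,"tz":0,"rx":0,"ry":0,"rz":0,"gripper":-1},{"tx":-0.0304,"ty":-0.0974,"tz":0,"rx":0,"ry":0,"rz":0,"gripper":-1},{"tx":-0.0304,"ty":-0.0974,"tz":0,"rx":0,"ry":0,"rz":0,"gripper":-1},{"tx":-0.0304,"ty":-0.0974,"tz":0,"rx":0,"ry":0,"rz":0,"gripper":-1},{"tx":-0.0304,"ty":-0.0974,"tz":0,"rx":0,"ry":0,"rz":0,"gripper":-1},{"tx":-0.0304,"ty":-0.0974,"tz":0,"rx":0,"ry":0,"rz":0,"gripper":-1},{"tx":-0.0304,"ty":-0.0974,"tz":0,"rx":0,"ry":0,"rz":0,"gripper":-1},{"tx":-0.0304,"ty":-0.0974,"tz":0,"rx":0,"ry":0,"rz":0,"gripper":-1}]'

```text
time_s: 1.7
ee_pos: [417.5, 200.3, 333.9]
ee_rot: [180.0, 0.0, -163.8]
force: [0.6, 0.3, -0.5]
gripper_width: 91.2
gripper_force: 0.0
```

Emit:
send_rows --motion '[{"tx":-0.0304,"ty":-0.0974,"tz":0,"rx":0,"ry":0,"rz":0,"gripper":-1},{"tx":-0.0304,"ty":-0.0974,"tz":0,"rx":0,"ry":0,"rz":0,"gripper":-1},{"tx":-0.0304,"ty":-0.0974,"tz":0,"rx":0,"ry":0,"rz":0,"gripper":-1},{"tx":-0.0304,"ty":-0.0974,"tz":0,"rx":0,"ry":0,"rz":0,"gripper":-1},{"tx":-0.0304,"ty":-0.0974,"tz":0,"rx":0,"ry":0,"rz":0,"gripper":-1},{"tx":-0.0304,"ty":-0.0974,"tz":0,"rx":0,"ry":0,"rz":0,"gripper":-1},{"tx":-0.0304,"ty":-0.0974,"tz":0,"rx":0,"ry":0,"rz":0,"gripper":-1},{"tx":-0.0304,"ty":-0.0974,"tz":0,"rx":0,"ry":0,"rz":0,"gripper":-1},{"tx":0,"ty":0,"tz":0.06,"rx":0,"ry":0,"rz":0,"gripper":-1},{"tx":0,"ty":0,"tz":0.06,"rx":0,"ry":0,"rz":0,"gripper":-1},{"tx":0,"ty":0,"tz":0.06,"rx":0,"ry":0,"rz":0,"gripper":-1},{"tx":0,"ty":0,"tz":0,"rx":0,"ry":0,"rz":0,"gripper":-1}]'

```text
time_s: 3.2
ee_pos: [640.8, -138.2, 241.1]
ee_rot: [179.8, -0.3, -163.8]
force: [-0.1, 0.2, 0.6]
gripper_width: 91.1
gripper_force: 0.0
```

```bash
python3 - <<'E'
from h import *
f,K,R,c=cam("wrist");np.savez("w1.npz",f=f,K=K,R=R,c=c);save("w2.png",f,1.25)
s=env.state();print(s["time_s"],s["ee_pos"],s["ee_rot"],s["force"],s["qpos"])
E
```

```text
3.25 [ 641.8979195  -138.45876359  243.27256297] [ 1.79937791e+02 -1.01393495e-01 -1.63831940e+02] [1.40269592 0.1749994  0.41418002] [-1.31781091e+01  2.50941305e+01  7.49170169e+01  4.60326995e-03
  8.01077226e+01 -1.19346910e+02]
```

View pics/w2.png

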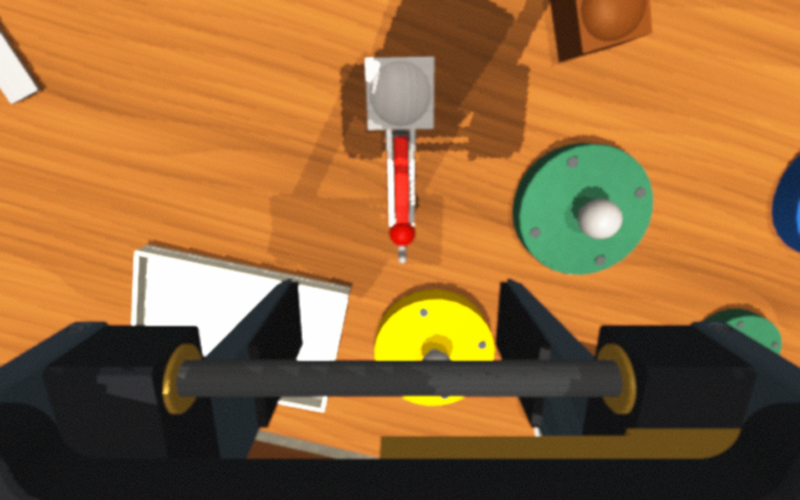

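The wrist view shows the knob at (402,234), the head at (400,93), the green ball at (600,218) and its base at (583,208). The yaw is nearly aligned.

```bash
cat > m.py <<'E'
from h import *
def cc(m,a=30):
    n,l,s,ce=cv2.connectedComponentsWithStats(m.astype(np.uint8)); return [(s[i,4],ce[i],l==i) for i in range(1,n) if s[i,4]>a]
def pts(m): return np.argwhere(m)[:,::-1].astype(np.int32)
def knob(f,K,R,c,z,k=11):
    f=f.astype(int); red=(f[...,0]>110)&(f[...,1]<70)&(f[...,2]<70)
    m=max(cc(red),key=lambda t:t[0])[2]
    o=cv2.morphologyEx(m.astype(np.uint8),cv2.MORPH_OPEN,cv2.getStructuringElement(cv2.MORPH_ELLIPSE,(k,k)))
    b=[(x[0],x[1]) for x in cc(o>0)]
    return pts(m),b,[ray(K,R,c,*x[1],z) for x in b]
E
python3 - <<'E'
from m import *
d=np.load("w1.npz");f,K,R,c=d["f"],d["K"],d["R"],d["c"]
p,b,w=knob(f,K,R,c,52,13);print("knob",b,w);r=cv2.minAreaRect(p);print(r);
q=f.astype(int);grey=(q.max(2)-q.min(2)<30)&(q[...,0]>100)
for a,ce,m in cc(grey[:215],150):
    r=cv2.minAreaRect(pts(m));o=cv2.morphologyEx(m.astype(np.uint8),cv2.MORPH_OPEN,np.ones((25,25)))
    print("grey",a,ce,r,ray(K,R,c,*ce,56)); 
    for a2,c2,m2 in cc(o>0): r=cv2.minAreaRect(pts(m2));print("   opened",a2,c2,r,ray(K,R,c,*r[0],52))
gr=(q[...,1]>q[...,0]+25)&(q[...,1]>q[...,2]+5)
a,ce,m=max(cc(gr),key=lambda t:t[0]);e=cv2.fitEllipse(cv2.convexHull(pts(m)));print("base",a,e,ray(K,R,c,*e[0],24))
E
```

```text
knob [(np.int32(216), array([338.77777778,   5.59259259]))] [array([ 468.63271085, -168.78418534,   52.        ])]
((365.3048400878906, 14.503700256347656), (84.74980163574219, 52.13026809692383), 37.5685920715332)
grey 913 [10.78422782 58.84994524] ((5.269229888916016, 54.65384292602539), (55.192665100097656, 24.68415641784668), 56.3099365234375) [ 608.20090194 -474.59725731   56.        ]
   opened 377 [ 6.48275862 56.03448276] ((6.5, 56.0), (26.0, 13.0), 90.0) [ 607.15148277 -482.33384875   52.        ]
grey 3540 [319.73474576  83.94293785] ((319.0, 112.5), (133.0, 54.0), 90.0) [ 544.00884852 -166.49796134   56.        ]
   opened 2885 [319.54939341  74.27902946] ((319.5, 74.5), (55.0, 51.0), 90.0) [ 534.96387672 -169.35527708   52.        ]
grey 830 [480.39156627 175.16144578] ((480.25006103515625, 175.25001525878906), (30.405588150024414, 32.526912689208984), 45.0) [586.81187988  34.81212981  56.        ]
grey 906 [139.88410596 208.33554084] ((152.5, 206.0), (91.0, 16.0), 0.0) [ 732.82527912 -329.13971606   56.        ]
   opened 470 [124.38085106 207.58297872] ((124.5, 207.5), (13.0, 33.0), 90.0) [ 738.70685272 -348.43848662   52.        ]
base 7839 ((466.70880126953125, 166.31256103515625), (101.084228515625, 112.44050598144531), 59.35228729248047) [583.60150084  31.96179878  24.        ]
```

```bash
sed -i 's/red=.*/red=(f[...,0]>150)\&(f[...,1]<60)\&(f[...,2]<60)/' m.py; python3 - <<'E'
from m import *
d=np.load("w1.npz");f,K,R,c=d["f"],d["K"],d["R"],d["c"]
p,b,w=knob(f,K,R,c,52,13);print("knob",b,w,cv2.minAreaRect(p),cv2.boundingRect(p))
for z in(45,52,60): print(ray(K,R,c,321.5,187,z))
print(env.state()["ee_pos"])
E
```

```text
knob [(np.int32(284), array([321.5       , 186.54225352]))] [array([ 650.28236973, -133.53392633,   52.        ])] ((321.5, 152.5), (85.0, 19.0), 90.0) (312, 110, 20, 86)
[ 652.55025126 -132.79682485   45.        ]
[ 650.80549368 -133.38128979   52.        ]
[ 648.81148502 -134.04924973   60.        ]
[ 641.8979195  -138.45876359  243.27256297]
```

Emit:
send_rows --motion '[{"tx":-0.0175,"ty":0.0022,"tz":0.083,"rx":0,"ry":0,"rz":0,"gripper":-1},{"tx":0,"ty":0,"tz":0.083,"rx":0,"ry":0,"rz":0,"gripper":-1},{"tx":0,"ty":0,"tz":0.083,"rx":0,"ry":0,"rz":0,"gripper":-1},{"tx":0,"ty":0,"tz":0.083,"rx":0,"ry":0,"rz":0,"gripper":-1},{"tx":0,"ty":0,"tz":0.083,"rx":0,"ry":0,"rz":0,"gripper":-1},{"tx":0,"ty":0,"tz":0,"rx":0,"ry":0,"rz":0,"gripper":0},{"tx":0,"ty":0,"tz":0,"rx":0,"ry":0,"rz":0,"gripper":0},{"tx":0,"ty":0,"tz":0,"rx":0,"ry":0,"rz":0,"gripper":0},{"tx":0,"ty":0,"tz":0,"rx":0,"ry":0,"rz":0,"gripper":0}]' --grip_force 10

```text
time_s: 4.38
ee_pos: [651.3, -135.2, 38.3]
ee_rot: [-179.9, 0.2, -163.8]
force: [0.0, -0.5, -0.0]
gripper_width: 54.0
gripper_force: 0.0
```

```bash
python3 - <<'E'
from m import *
f,K,R,c=cam("wrist");save("w3.png",f,1.25);np.savez("w3.npz",f=f,K=K,R=R,c=c)
s=env.state();print(s["time_s"],s["ee_pos"],s["ee_rot"],s["force"],s["gripper_width"])
E
```

```text
4.425 [ 651.02209002 -135.15145265   37.82278834] [-1.79941373e+02  1.17686837e-01 -1.63830478e+02] [-0.78823336  0.09750042  0.48914102] 49.737162017574995
```

View pics/w3.png

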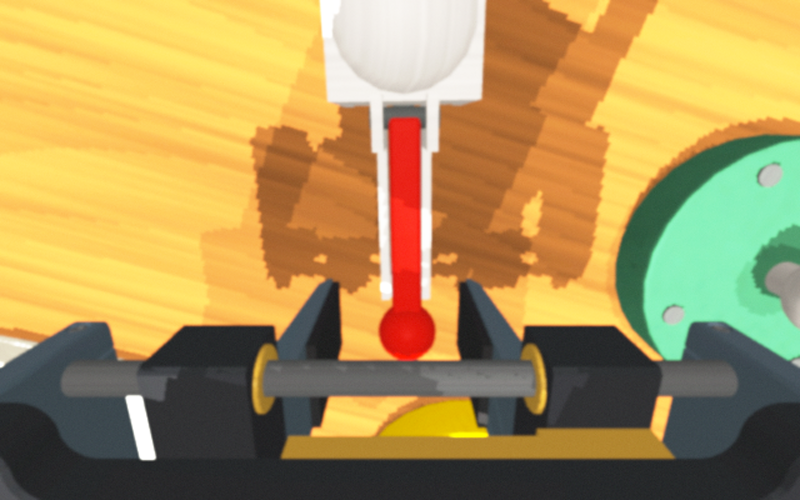

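The knob is at (407,332), between the fingers, about 3 mm to the right of their centre.

```bash
python3 - <<'E'
from m import *
d=np.load("w3.npz");f,K,R,c=d["f"],d["K"],d["R"],d["c"]
p,b,w=knob(f,K,R,c,55,25);print(b,w)
for z in (50,55,60): print(z,ray(K,R,c,*b[0][1],z))
print(proj(K,R,c,[651,-135.15,55])*1.25)
E
```

```text
[(np.int32(1589), array([325.25739459, 263.46884833]))] [array([ 649.58827484, -133.8642119 ,   55.        ])]
50 [ 652.18208452 -133.00931535   50.        ]
55 [ 649.58827484 -133.8642119    55.        ]
60 [ 646.99446517 -134.71910845   60.        ]
[402.73219738 331.43386915]
```

Emit:
send_rows --motion '[{"tx":0.001,"ty":0.0035,"tz":0,"rx":0,"ry":0,"rz":0,"gripper":0.4},{"tx":0,"ty":0,"tz":0,"rx":0,"ry":0,"rz":0,"gripper":1},{"tx":0,"ty":0,"tz":0,"rx":0,"ry":0,"rz":0,"gripper":1},{"tx":0,"ty":0,"tz":0,"rx":0,"ry":0,"rz":0,"gripper":1},{"tx":0,"ty":0,"tz":0,"rx":0,"ry":0,"rz":0,"gripper":1},{"tx":0,"ty":0,"tz":0,"rx":0,"ry":0,"rz":0,"gripper":1}]' --grip_force 12

```text
time_s: 5.18
ee_pos: [649.3, -133.3, 36.4]
ee_rot: [180.0, -0.0, -163.8]
force: [-0.5, 1.3, 0.7]
gripper_width: 22.7
gripper_force: 12.0
```

Emit:
send_rows --motion '[{"tx":0.0034,"ty":0,"tz":-0.0252,"rx":0,"ry":0,"rz":0,"gripper":1},{"tx":0.0072,"ty":0,"tz":-0.0244,"rx":0,"ry":0,"rz":0,"gripper":1},{"tx":0.0107,"ty":0,"tz":-0.0231,"rx":0,"ry":0,"rz":0,"gripper":1},{"tx":0.0141,"ty":0,"tz":-0.0212,"rx":0,"ry":0,"rz":0,"gripper":1},{"tx":0.0171,"ty":0,"tz":-0.0189,"rx":0,"ry":0,"rz":0,"gripper":1},{"tx":0.0183,"ty":0,"tz":-0.0152,"rx":0,"ry":0,"rz":0,"gripper":1},{"tx":0,"ty":0,"tz":0,"rx":0,"ry":0,"rz":0,"gripper":1},{"tx":0,"ty":0,"tz":0,"rx":0,"ry":0,"rz":0,"gripper":1},{"tx":0,"ty":0,"tz":0,"rx":0,"ry":0,"rz":0,"gripper":1}]'

```text
time_s: 6.3
ee_pos: [615.7, -143.3, 100.1]
ee_rot: [180.0, 0.0, -163.8]
force: [-0.6, -0.1, -3.5]
gripper_width: 22.6
gripper_force: 12.0
```

```bash
python3 - <<'E'
from m import *
f,K,R,c=cam("wrist");
g,K2,R2,c2=cam("scene");p=proj(K2,R2,c2,[580,-150,60]).astype(int);print(p)
g=cv2.resize(g[p[1]-80:p[1]+80,p[0]-100:p[0]+100],(640,512))
f=cv2.resize(f,(800,500))[:, 200:600]
save("w4.png",np.hstack([f[:400],g[40:440,120:520]]))
s=env.state();print(s["time_s"],s["ee_pos"],s["ee_rot"],s["force"],s["gripper_width"])
E
```

```text
[283 161]
6.4 [ 615.64574962 -143.24676727  100.14276135] [ 1.79995242e+02  3.30888106e-03 -1.63816501e+02] [-0.64181173  0.50134768 -2.31767751] 23.24278668415379
```

View pics/w4.png

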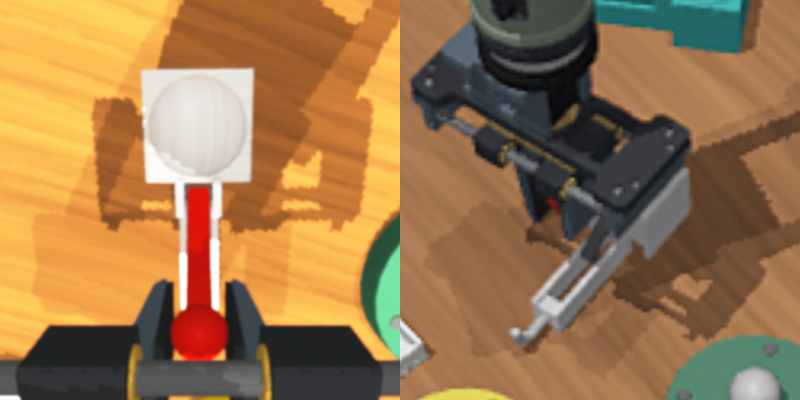

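The lever is up (red bar foreshortened, knob at (200,332)). Release and rise to check.

Emit:
send_rows --motion '[{"tx":0,"ty":0,"tz":0,"rx":0,"ry":0,"rz":0,"gripper":-1},{"tx":0,"ty":0,"tz":0,"rx":0,"ry":0,"rz":0,"gripper":-1},{"tx":0,"ty":0,"tz":0,"rx":0,"ry":0,"rz":0,"gripper":-1},{"tx":0,"ty":0,"tz":0,"rx":0,"ry":0,"rz":0,"gripper":-1},{"tx":0,"ty":0,"tz":-0.07,"rx":0,"ry":0,"rz":0,"gripper":-1},{"tx":0,"ty":0,"tz":-0.07,"rx":0,"ry":0,"rz":0,"gripper":-1},{"tx":0,"ty":0,"tz":-0.07,"rx":0,"ry":0,"rz":0,"gripper":-1},{"tx":0,"ty":0,"tz":-0.07,"rx":0,"ry":0,"rz":0,"gripper":-1},{"tx":0,"ty":0,"tz":0,"rx":0,"ry":0,"rz":0,"gripper":-1}]'

```text
time_s: 7.52
ee_pos: [616.9, -143.7, 243.8]
ee_rot: [-179.8, 0.4, -163.8]
force: [-0.1, -0.1, -0.0]
gripper_width: 91.1
gripper_force: 0.0
```

```bash
python3 - <<'E'
from m import *
f,K,R,c=cam("wrist");g,K2,R2,c2=cam("top");h,K3,R3,c3=cam("scene")
np.savez("w5.npz",f=f,K=K,R=R,c=c)
p,b,w=knob(f,K,R,c,110,13);print(b,w,cv2.boundingRect(p))
q=f.astype(int);grey=(q.max(2)-q.min(2)<30)&(q[...,0]>100)
for a,ce,m in cc(grey[:215],150):
    o=cv2.morphologyEx(m.astype(np.uint8),cv2.MORPH_OPEN,np.ones((25,25)))
    for a2,c2_,m2 in cc(o>0): r=cv2.minAreaRect(pts(m2));print(" opened",a2,c2_,r,ray(K,R,c,*r[0],52))
pp=proj(K3,R3,c3,[580,-150,60]).astype(int);h=cv2.resize(h[pp[1]-80:pp[1]+80,pp[0]-100:pp[0]+100],(640,512))
f=cv2.resize(f,(800,500))[:, 200:600]
save("w5.png",np.hstack([f[:400],h[40:440,120:520]]))
s=env.state();print(s["time_s"],s["ee_pos"],s["ee_rot"],s["force"],s["gripper_width"])
E
```

```text
[(np.int32(150), array([321.02, 183.42]))] [array([ 611.54416922, -145.37523329,  110.        ])] (309, 129, 24, 72)
 opened 338 [ 6.  64.5] ((6.0, 64.5), (25.0, 12.0), 90.0) [ 594.87548416 -492.04031551   52.        ]
 opened 2725 [319.78862385  98.33761468] ((319.9999694824219, 98.49998474121094), (49.99999237060547, 52.99999237060547), -0.0) [ 536.35440265 -168.29743749   52.        ]
7.675 [ 614.67875486 -143.14225423  239.1103464 ] [ 1.79928200e+02 -1.10432105e-01 -1.63828143e+02] [-0.62090445  0.86644727 -0.59645489] 90.96619176967945
```

View pics/w5.png

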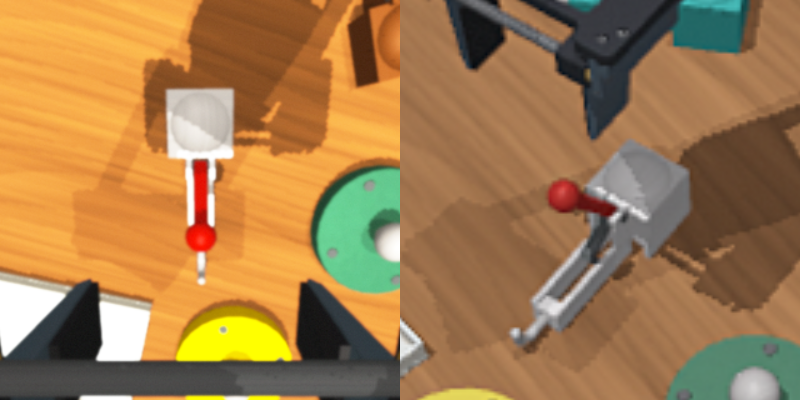

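The lever stands up at about 0.85 rad and the coupler is still flat. Next, go to the head and grip it.

Emit:
send_rows --motion '[{"tx":0.0827,"ty":-0.0027,"tz":0,"rx":0,"ry":0,"rz":-0.033,"gripper":-1},{"tx":0.0827,"ty":-0.0027,"tz":0,"rx":0,"ry":0,"rz":0,"gripper":-1},{"tx":0,"ty":0,"tz":0.1,"rx":0,"ry":0,"rz":0,"gripper":-1},{"tx":0,"ty":0,"tz":0.1,"rx":0,"ry":0,"rz":0,"gripper":-1},{"tx":0,"ty":0,"tz":0.1,"rx":0,"ry":0,"rz":0,"gripper":-1},{"tx":0,"ty":0,"tz":0.1,"rx":0,"ry":0,"rz":0,"gripper":-1},{"tx":0,"ty":0,"tz":0.05,"rx":0,"ry":0,"rz":0,"gripper":-1},{"tx":0,"ty":0,"tz":0,"rx":0,"ry":0,"rz":0,"gripper":-1}]' --grip_force 35

```text
time_s: 8.68
ee_pos: [534.2, -168.7, 12.3]
ee_rot: [179.7, -0.4, -162.8]
force: [-0.6, -0.2, 0.9]
gripper_width: 91.2
gripper_force: 0.0
```

Emit:
send_rows --motion '[{"tx":0,"ty":0,"tz":0,"rx":0,"ry":0,"rz":0,"gripper":0.5},{"tx":0,"ty":0,"tz":0,"rx":0,"ry":0,"rz":0,"gripper":0.5},{"tx":0,"ty":0,"tz":0,"rx":0,"ry":0,"rz":0,"gripper":0.5},{"tx":0,"ty":0,"tz":0,"rx":0,"ry":0,"rz":0,"gripper":0.5},{"tx":0,"ty":0,"tz":0,"rx":0,"ry":0,"rz":0,"gripper":0.5},{"tx":0,"ty":0,"tz":0,"rx":0,"ry":0,"rz":0,"gripper":0.5}]'

```text
time_s: 9.43
ee_pos: [536.7, -168.8, 16.2]
ee_rot: [179.9, 0.0, -162.9]
force: [-1.8, 3.3, 6.2]
gripper_width: 55.7
gripper_force: 35.0
```

```bash
python3 - <<'E'
from m import *
f,K,R,c=cam("wrist");save("w6.png",f,1)
h,K,R,c=cam("top");np.savez("t6.npz",f=h,K=K,R=R,c=c)
s=env.state();print(s["time_s"],s["ee_pos"],s["ee_rot"],s["force"],s["torque"],s["gripper_width"])
E
```

```text
9.525 [ 536.6168801  -168.78202957   16.13481453] [ 1.79921014e+02  3.22440260e-03 -1.62866695e+02] [-1.80454248  4.30502564  6.60979848] [ 0.90814951  0.41039457 -0.00953374] 56.123264458511294
```

View pics/w6.png

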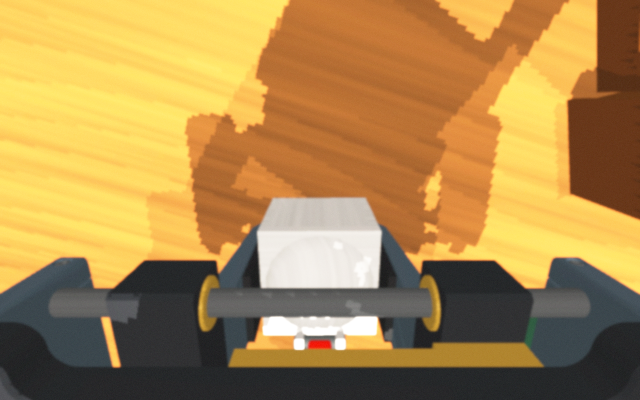

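The head is gripped squarely: its front top edge is at v≈232, rear edge at v≈335 and front bottom edge at v≈198.

```bash
python3 - <<'E'
from m import *
s=env.state();f,K,R,c=cam("wrist")
a=np.radians(s["ee_rot"][2]);tx=np.array([np.cos(a),np.sin(a)]);
for v,z in((198,0),(231,52),(335,52)):
    p=ray(K,R,c,320,v,z);print(v,z,p,(p[:2]-s["ee_pos"][:2])@tx)
g=f[:,320].astype(int).sum(1);print(g[185:345])
b=np.array([588,33.7]);h=s["ee_pos"][:2]
print(b-h)
E
```

```text
198 0 [ 510.54309746 -177.80161829    0.        ] 27.573812070262957
231 52 [ 510.25670702 -178.11172759   52.        ] 27.938849971228645
335 52 [ 564.0554966 -161.5024915   52.       ] -28.365465526872036
[341 338 335 327 336 340 335 334 332 331 329 350 428 515 572 582 588 586
 583 582 583 584 584 583 580 581 578 582 585 582 581 584 580 579 587 584
 582 582 580 590 587 594 603 604 615 650 692 710 716 713 703 699 696 698
 699 698 697 699 696 699 703 706 708 706 710 710 709 710 710 712 709 710
 712 713 713 712 710 713 712 711 713 712 713 713 714 713 715 716 714 714
 713 713 714 710 713 713 712 710 710 712 707 696 618 422 256 233 245 257
 262 279 281 281 284 288 288 297 302 304 306 303 305 306 308 307 298 302
 299 296 285 283 309 387 548 666 695 698 696 691 693 687 687 693 729 761
 765 765 765 765 765 761 615 330 277 308 323 301 279 270 270 270]
[ 51.3831199  202.48202957]
```

Emit:
send_rows --motion '[{"tx":0,"ty":0,"tz":-0.03,"rx":0,"ry":0,"rz":0,"gripper":0.5},{"tx":0,"ty":0,"tz":-0.07,"rx":0,"ry":0,"rz":0,"gripper":0.5},{"tx":0,"ty":0,"tz":-0.07,"rx":0,"ry":0,"rz":0,"gripper":0.5},{"tx":0,"ty":0,"tz":-0.07,"rx":0,"ry":0,"rz":0,"gripper":0.5},{"tx":-0.0663,"ty":0.0595,"tz":0,"rx":0,"ry":0,"rz":0,"gripper":0.5},{"tx":-0.0663,"ty":0.0595,"tz":0,"rx":0,"ry":0,"rz":0,"gripper":0.5},{"tx":-0.0663,"ty":0.0595,"tz":0,"rx":0,"ry":0,"rz":0,"gripper":0.5},{"tx":-0.0663,"ty":0.0595,"tz":0,"rx":0,"ry":0,"rz":0,"gripper":0.5},{"tx":-0.0663,"ty":0.0595,"tz":0,"rx":0,"ry":0,"rz":0,"gripper":0.5},{"tx":-0.0663,"ty":0.0595,"tz":0,"rx":0,"ry":0,"rz":0,"gripper":0.5},{"tx":0,"ty":0,"tz":0,"rx":0,"ry":0,"rz":0,"gripper":0.5},{"tx":0,"ty":0,"tz":0,"rx":0,"ry":0,"rz":0,"gripper":0.5}]' --grip_force 35

```text
time_s: 11.08
ee_pos: [673.4, 59.2, 134.4]
ee_rot: [-180.0, -0.2, -162.8]
force: [-0.5, -0.0, -7.3]
gripper_width: 55.8
gripper_force: 35.0
```

```bash
python3 - <<'E'
from m import *
s=env.state();f,K,R,c=cam("wrist");print(s["time_s"],s["ee_pos"],s["ee_rot"],s["force"],s["gripper_width"])
np.savez("w7.npz",f=f,K=K,R=R,c=c);save("w7.png",f)
print("expect ball",proj(K,R,c,[588,33.7,56]))
E
```

```text
11.075 [673.35474905  59.17616376 134.36351138] [-1.79981677e+02 -1.69744997e-01 -1.62803877e+02] [-0.49757741 -0.01429808 -7.348751  ] 55.84226157852005
expect ball [322.37063013  93.17796339]
```

View pics/w7.png

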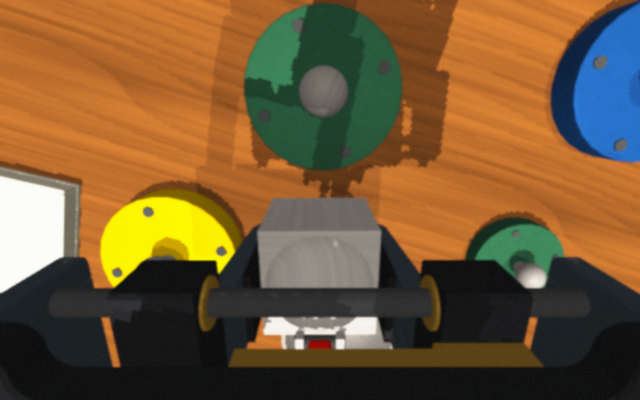

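The ball is at about (323,91), within 2 mm of what was expected. Go over it and start down.

Emit:
send_rows --motion '[{"tx":0.0903,"ty":0.0014,"tz":0,"rx":0,"ry":0,"rz":0,"gripper":0.5},{"tx":0.0903,"ty":0.0014,"tz":0,"rx":0,"ry":0,"rz":0,"gripper":0.5},{"tx":0,"ty":0,"tz":0,"rx":0,"ry":0,"rz":0,"gripper":0.5},{"tx":0,"ty":0,"tz":0.04,"rx":0,"ry":0,"rz":0,"gripper":0.5},{"tx":0,"ty":0,"tz":0.04,"rx":0,"ry":0,"rz":0,"gripper":0.5},{"tx":0,"ty":0,"tz":0,"rx":0,"ry":0,"rz":0,"gripper":0.5},{"tx":0,"ty":0,"tz":0,"rx":0,"ry":0,"rz":0,"gripper":0.5},{"tx":0,"ty":0,"tz":0,"rx":0,"ry":0,"rz":0,"gripper":0.5}]'

```text
time_s: 12.12
ee_pos: [588.5, 34.1, 96.6]
ee_rot: [-180.0, 0.1, -162.9]
force: [0.5, 0.1, -6.7]
gripper_width: 55.7
gripper_force: 35.0
```

Emit:
send_rows --motion '[{"tx":0.003,"ty":0,"tz":0.01,"rx":0,"ry":0,"rz":0,"gripper":0.5},{"tx":0,"ty":0,"tz":0.016,"rx":0,"ry":0,"rz":0,"gripper":0.5},{"tx":0,"ty":0,"tz":0.016,"rx":0,"ry":0,"rz":0,"gripper":0.5},{"tx":0,"ty":0,"tz":0.016,"rx":0,"ry":0,"rz":0,"gripper":0.5},{"tx":0,"ty":0,"tz":0,"rx":0,"ry":0,"rz":0,"gripper":0.5},{"tx":0,"ty":0,"tz":0,"rx":0,"ry":0,"rz":0,"gripper":0.5}]'

```text
time_s: 12.88
ee_pos: [586.4, 33.9, 66.5]
ee_rot: [-180.0, 0.0, -162.8]
force: [-0.4, 0.4, -7.0]
gripper_width: 55.7
gripper_force: 35.0
```

Emit:
send_rows --motion '[{"tx":0,"ty":0,"tz":0.01,"rx":0,"ry":0,"rz":0,"gripper":0.5},{"tx":0,"ty":0,"tz":0.01,"rx":0,"ry":0,"rz":0,"gripper":0.5},{"tx":0,"ty":0,"tz":0.01,"rx":0,"ry":0,"rz":0,"gripper":0.5},{"tx":0,"ty":0,"tz":0.006,"rx":0,"ry":0,"rz":0,"gripper":0.5},{"tx":0,"ty":0,"tz":0,"rx":0,"ry":0,"rz":0,"gripper":0.5},{"tx":0,"ty":0,"tz":0,"rx":0,"ry":0,"rz":0,"gripper":0.5}]'

```text
time_s: 13.62
ee_pos: [586.4, 33.9, 48.6]
ee_rot: [-180.0, 0.0, -162.8]
force: [0.1, -0.0, -7.1]
gripper_width: 55.7
gripper_force: 35.0
```

Emit:
send_rows --motion '[{"tx":0,"ty":0,"tz":0.003,"rx":0,"ry":0,"rz":0,"gripper":0.5},{"tx":0,"ty":0,"tz":0.003,"rx":0,"ry":0,"rz":0,"gripper":0.5},{"tx":0,"ty":0,"tz":0,"rx":0,"ry":0,"rz":0,"gripper":0.5},{"tx":0,"ty":0,"tz":0,"rx":0,"ry":0,"rz":0,"gripper":0.5},{"tx":0,"ty":0,"tz":0,"rx":0,"ry":0,"rz":0,"gripper":0.5},{"tx":0,"ty":0,"tz":0,"rx":0,"ry":0,"rz":0,"gripper":0.5}]'

```text
time_s: 14.38
ee_pos: [586.4, 33.9, 46.2]
ee_rot: [-180.0, 0.0, -162.8]
force: [-3.6, -0.7, 6.4]
gripper_width: 56.0
gripper_force: 35.0
```

It is seated: the wrist load went from -7 to +6 N at TCP height 46. Release, rise and move above the knob.

Emit:
send_rows --motion '[{"tx":0,"ty":0,"tz":0,"rx":0,"ry":0,"rz":0,"gripper":-1},{"tx":0,"ty":0,"tz":0,"rx":0,"ry":0,"rz":0,"gripper":-1},{"tx":0,"ty":0,"tz":0,"rx":0,"ry":0,"rz":0,"gripper":-1},{"tx":0,"ty":0,"tz":-0.08,"rx":0,"ry":0,"rz":0,"gripper":-1},{"tx":0,"ty":0,"tz":-0.08,"rx":0,"ry":0,"rz":0,"gripper":-1},{"tx":0,"ty":0,"tz":-0.08,"rx":0,"ry":0,"rz":0,"gripper":-1},{"tx":0,"ty":0,"tz":-0.08,"rx":0,"ry":0,"rz":0,"gripper":-1},{"tx":0,"ty":0,"tz":-0.08,"rx":0,"ry":0,"rz":0,"gripper":-1},{"tx":-0.09,"ty":0,"tz":0,"rx":0,"ry":0,"rz":0,"gripper":-1},{"tx":-0.09,"ty":0,"tz":0,"rx":0,"ry":0,"rz":0,"gripper":-1},{"tx":0,"ty":0,"tz":0,"rx":0,"ry":0,"rz":0,"gripper":-1},{"tx":0,"ty":0,"tz":0,"rx":0,"ry":0,"rz":0,"gripper":-1}]'

```text
time_s: 15.88
ee_pos: [671.6, 60.3, 244.8]
ee_rot: [180.0, -0.1, -162.8]
force: [-0.6, -0.6, -0.3]
gripper_width: 91.1
gripper_force: 0.0
```

```bash
python3 - <<'E'
from m import *
s=env.state();f,K,R,c=cam("wrist");print(s["time_s"],s["ee_pos"],s["ee_rot"],s["force"],s["gripper_width"])
h,K3,R3,c3=cam("scene");t,K2,R2,c2=cam("top")
p,b,w=knob(f,K,R,c,145,13);print(b,w)
for z in(140,145,150):print(ray(K,R,c,*b[0][1],z)) if b else 0
a=np.radians(-162.8)
for l in(.7,.8,.9,1.):
    x=-34-85*np.cos(l);print(l,586.4+x*np.cos(a),33.9+x*np.sin(a),80+85*np.sin(l),proj(K,R,c,[586.4+x*np.cos(a),33.9+x*np.sin(a),80+85*np.sin(l)]))
q=f.astype(int);grey=(q.max(2)-q.min(2)<30)&(q[...,0]>80)
for a_,ce,m in cc(grey[:215],150):
    o=cv2.morphologyEx(m.astype(np.uint8),cv2.MORPH_OPEN,np.ones((25,25)))
    for a2,c2_,m2 in cc(o>0): r=cv2.minAreaRect(pts(m2));print(" opened",a2,c2_,r,ray(K,R,c,*r[0],82))
pp=proj(K3,R3,c3,[600,20,80]).astype(int);h=cv2.resize(h[pp[1]-80:pp[1]+80,pp[0]-80:pp[0]+80],(400,400))
save("w8.png",np.hstack([cv2.resize(f,(800,500))[:400, 200:600],h]))
E
```

```text
15.875 [671.58964954  60.30788665 244.78796344] [ 1.79983888e+02 -9.22294112e-02 -1.62832752e+02] [-0.56265857 -0.60295438 -0.26982131] 91.0732157979609
[(np.int32(359), array([318.51810585, 196.64345404]))] [array([668.9001231 ,  57.39270573, 145.        ])]
[670.3310486   57.82586624 140.        ]
[668.9001231   57.39270573 145.        ]
[667.4691976   56.95954522 150.        ]
0.7 680.9836256280114 63.178523003929726 134.75850341520373 [320.6870042  207.29214227]
0.8 675.4511160678684 61.465925211758204 140.97526772645944 [320.72491365 203.35596983]
0.9 669.3533612634841 59.57835478794465 146.5827873183361 [320.76158411 198.34966477]
1.0 662.7512879652143 57.53467171221598 151.5250337086712 [320.79635895 192.26495418]
 opened 3510 [318.61339031  93.82079772] ((318.5, 94.0), (60.0, 57.0), 90.0) [586.36331575  31.86848346  82.        ]
 opened 8963 [ 61.98583064 180.78690171] ((67.5, 175.0), (78.0, 135.0), 90.0) [ 742.26647489 -197.58557415   82.        ]
```

View pics/w8.png

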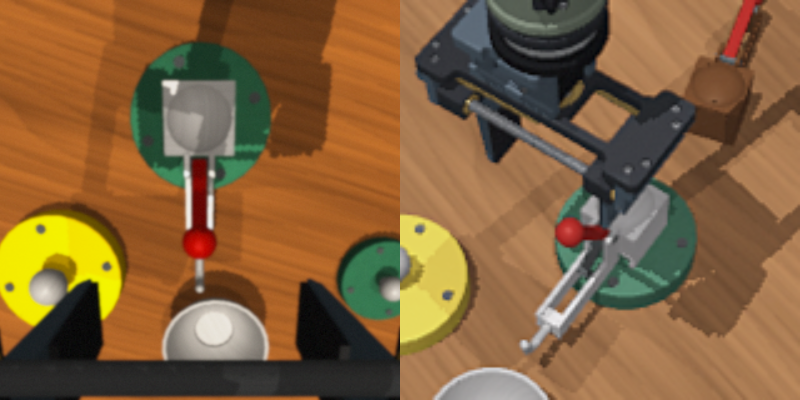

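The coupler is seated flat on the green base. The knob is at (199,243), which puts the lever at about 0.92 rad. Pinch it.

Emit:
send_rows --motion '[{"tx":0.0072,"ty":-0.0024,"tz":0.078,"rx":0,"ry":0,"rz":0,"gripper":-1},{"tx":0,"ty":0,"tz":0.078,"rx":0,"ry":0,"rz":0,"gripper":-1},{"tx":0,"ty":0,"tz":0.078,"rx":0,"ry":0,"rz":0,"gripper":-1},{"tx":0,"ty":0,"tz":0,"rx":0,"ry":0,"rz":0,"gripper":0.2},{"tx":0,"ty":0,"tz":0,"rx":0,"ry":0,"rz":0,"gripper":1},{"tx":0,"ty":0,"tz":0,"rx":0,"ry":0,"rz":0,"gripper":1},{"tx":0,"ty":0,"tz":0,"rx":0,"ry":0,"rz":0,"gripper":1},{"tx":0,"ty":0,"tz":0,"rx":0,"ry":0,"rz":0,"gripper":1},{"tx":0,"ty":0,"tz":0,"rx":0,"ry":0,"rz":0,"gripper":1},{"tx":0,"ty":0,"tz":0,"rx":0,"ry":0,"rz":0,"gripper":1}]' --grip_force 15

```text
time_s: 17.27
ee_pos: [669.1, 58.4, 128.4]
ee_rot: [180.0, 0.0, -162.8]
force: [-0.1, 0.7, 0.2]
gripper_width: 24.0
gripper_force: 0.4
```

Emit:
send_rows --motion '[{"tx":0,"ty":0,"tz":0,"rx":0,"ry":0,"rz":0,"gripper":1},{"tx":0,"ty":0,"tz":0,"rx":0,"ry":0,"rz":0,"gripper":1},{"tx":-0.0202,"ty":0,"tz":0.0181,"rx":0,"ry":0,"rz":0,"gripper":1},{"tx":-0.0171,"ty":0,"tz":0.0211,"rx":0,"ry":0,"rz":0,"gripper":1},{"tx":-0.0135,"ty":0,"tz":0.0236,"rx":0,"ry":0,"rz":0,"gripper":1},{"tx":-0.0096,"ty":0,"tz":0.0254,"rx":0,"ry":0,"rz":0,"gripper":1},{"tx":-0.0054,"ty":0,"tz":0.0266,"rx":0,"ry":0,"rz":0,"gripper":1},{"tx":-0.0012,"ty":0,"tz":0.0237,"rx":0,"ry":0,"rz":0,"gripper":1},{"tx":0,"ty":0,"tz":0,"rx":0,"ry":0,"rz":0,"gripper":1},{"tx":0,"ty":0,"tz":0,"rx":0,"ry":0,"rz":0,"gripper":1}]'

```text
time_s: 18.52
ee_pos: [700.4, 67.9, 58.4]
ee_rot: [180.0, -0.1, -162.8]
force: [3.4, 1.2, -0.6]
gripper_width: 22.4
gripper_force: 15.0
```

Emit:
send_rows --motion '[{"tx":0,"ty":0,"tz":0.006,"rx":0,"ry":0,"rz":0,"gripper":1},{"tx":0,"ty":0,"tz":0.004,"rx":0,"ry":0,"rz":0,"gripper":1},{"tx":0,"ty":0,"tz":0,"rx":0,"ry":0,"rz":0,"gripper":1},{"tx":0,"ty":0,"tz":0,"rx":0,"ry":0,"rz":0,"gripper":1}]'

```text
time_s: 19.02
ee_pos: [701.1, 68.0, 55.9]
ee_rot: [-180.0, 0.1, -162.8]
force: [0.6, 0.1, 6.7]
gripper_width: 22.8
gripper_force: 15.0
```

Upward reaction of about 7 N means the lever is at its lower stop. Release, rise and check.

Emit:
send_rows --motion '[{"tx":0,"ty":0,"tz":0,"rx":0,"ry":0,"rz":0,"gripper":-1},{"tx":0,"ty":0,"tz":0,"rx":0,"ry":0,"rz":0,"gripper":-1},{"tx":0,"ty":0,"tz":0,"rx":0,"ry":0,"rz":0,"gripper":-1},{"tx":0,"ty":0,"tz":0,"rx":0,"ry":0,"rz":0,"gripper":-1},{"tx":0,"ty":0,"tz":-0.08,"rx":0,"ry":0,"rz":0,"gripper":-1},{"tx":0,"ty":0,"tz":-0.08,"rx":0,"ry":0,"rz":0,"gripper":-1},{"tx":0,"ty":0,"tz":-0.08,"rx":0,"ry":0,"rz":0,"gripper":-1},{"tx":0,"ty":0,"tz":-0.08,"rx":0,"ry":0,"rz":0,"gripper":-1},{"tx":0,"ty":0,"tz":-0.08,"rx":0,"ry":0,"rz":0,"gripper":-1},{"tx":0,"ty":0,"tz":0,"rx":0,"ry":0,"rz":0,"gripper":-1},{"tx":0,"ty":0,"tz":0,"rx":0,"ry":0,"rz":0,"gripper":-1}]'

```text
time_s: 20.4
ee_pos: [700.5, 68.0, 253.1]
ee_rot: [180.0, -0.1, -162.8]
force: [0.1, 0.0, -0.7]
gripper_width: 91.6
gripper_force: 0.0
```

```bash
python3 - <<'E'
from m import *
s=env.state();f,K,R,c=cam("wrist");print(s["time_s"],s["ee_pos"],s["force"])
p,b,w=knob(f,K,R,c,80,13);print(b,w)
a=np.radians(-162.8)
for l in(0,.1,.2,.3):
    x=-34-85*np.cos(l);print(l,proj(K,R,c,[586.4+x*np.cos(a),33+x*np.sin(a),80+85*np.sin(l)]))
q=f.astype(int);grey=(q.max(2)-q.min(2)<30)&(q[...,0]>80)
for a_,ce,m in cc(grey[:215],150):
    o=cv2.morphologyEx(m.astype(np.uint8),cv2.MORPH_OPEN,np.ones((25,25)))
    for a2,c2_,m2 in cc(o>0): r=cv2.minAreaRect(pts(m2));print(" opened",a2,c2_,r,ray(K,R,c,*r[0],82))
E
```

```text
20.4 [700.54418406  68.02418783 253.14956559] [ 0.1403867   0.00172493 -0.67547751]
[(np.int32(232), array([318.48275862, 180.625     ]))] [array([701.32962728,  66.06167893,  80.        ])]
0 [320.67665475 180.11900073]
0.1 [320.71774996 181.61639041]
0.2 [320.76073899 182.38083284]
0.3 [320.80537026 182.34908383]
 opened 3629 [319.68035271  59.85615872] ((319.4999694824219, 59.999996185302734), (61.99999237060547, 56.99999237060547), 90.0) [584.64303304  31.19989544  82.        ]
 opened 12242 [ 63.36505473 168.4959157 ] ((67.99998474121094, 162.5), (135.99996948242188, 102.99998474121094), -0.0) [ 760.75848256 -196.15744363   82.        ]
```

```bash
python3 - <<'E'
from m import *
f,K,R,c=cam("scene");a=np.radians(-162.8)
for l in(0,.1,.2,.3):
    x=-34-85*np.cos(l);pr=proj(K,R,c,[586.4+x*np.cos(a),33+x*np.sin(a),80+85*np.sin(l)]);print(l,pr)
    if l==0:p0=pr.astype(int)
q=f.astype(int);red=(q[...,0]>110)&(q[...,1]<60)&(q[...,2]<60)
o=cv2.morphologyEx(red.astype(np.uint8),cv2.MORPH_OPEN,cv2.getStructuringElement(cv2.MORPH_ELLIPSE,(7,7)))
for k in cc(o>0): print(k[:2])
save("s9.png",cv2.resize(f[p0[1]-70:p0[1]+70,p0[0]-70:p0[0]+110],(720,560)))
E
```

```text
0 [298.83959636 251.14920815]
0.1 [298.77135083 249.23911742]
0.2 [298.94081937 247.01533855]
0.3 [299.35058276 244.49725782]
(np.int32(110), array([496.51818182,   3.23636364]))
(np.int32(286), array([591.61538462,  32.40559441]))
(np.int32(369), array([630.49593496,  58.56097561]))
(np.int32(77), array([582.1038961 ,  58.61038961]))
(np.int32(434), array([622.36866359,  86.74423963]))
(np.int32(200), array([634.335, 260.65 ]))
```

View pics/s9.png

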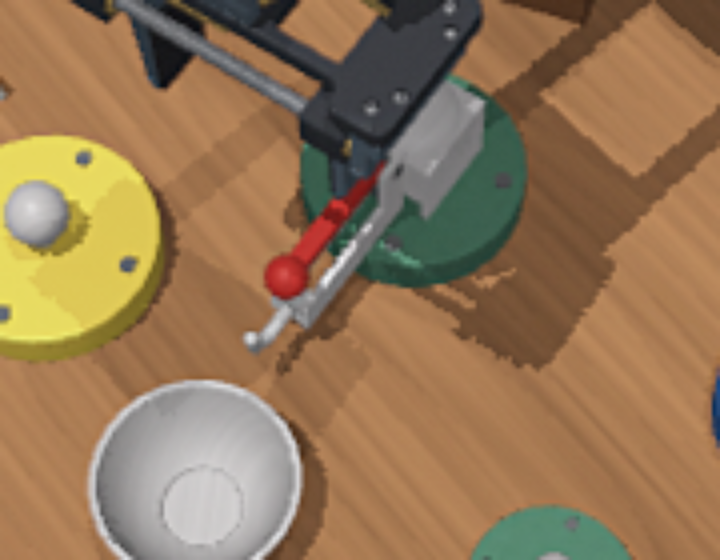

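The knob is at crop (286,276), i.e. full-frame (299.5,250). That matches a lever angle of 0 to 0.1 rad, so it is down. The coupler is seated and nothing is touched, so I'm handing in.

```bash
python3 -c "
from workcell import env
print(env.job_done())"
```

```text
the job is handed in; nothing more can be done
None
```

The job is handed in, though no verdict came back: the grey bag arm sits flat over the green post's ball with its red lever pressed down (0 to 0.1 rad in the last picture), and the gripper is open and clear of it.

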